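# Set up the bench scanner: seat and lock the stage top, load the carvings, set the scan arm

## Task

Get the bench scanner ready to scan the carved figures: with the lock ring turned back out of the way, set the black stage top on the station with its three ball feet fully home in the cone, groove and flat seats (yellow dot next to yellow dot), then turn the ring clockwise to its red locked mark so that its claws hold the stage down. Stand every carved owl and hare that is on the bench upright on the stage, clear of one another, and leave the scanner arm swung in over the stage with its pointer at the red 35 degree mark. Do not disturb the glue bottle or the wax tin.

Things in the scene. Friction and masses are not known exactly. Their poses are not given: they have to be found in the camera images.
- station: the scanner's base, fixed: plywood board 296 (x) by 284 mm (y), 10 mm thick (a tongue at far right bears the scanner arm), with a round aluminium boss (204 mm across, top 30 mm up) and seats. Origin: on the bench under the boss and ring centre; x away from the robot. Yellow index dot on the board at +x. Seated, the stage top has the station's x, y and yaw and its origin is 35 mm up
- seat_cone (a point): cone seat: a steel puck with a 90 degree cone, mouth 22 mm wide, 42 mm above the bench. The point is where its foot's ball centre lies when seated: station frame (65, 0, 43.7) mm. The seats are slippery, so feet let go 1 to 3 mm off centre slide home
- seat_groove (a point): groove seat: a steel block with a 90 degree V groove that aims at the cone, mouth 22 mm wide, 42 mm above the bench. The point is where its foot's ball centre lies when seated: station frame (-41.8, 49.8, 43.7) mm
- seat_flat (a point): flat seat: a low flat steel puck 34 mm across. The point is where its foot's ball centre lies when seated: station frame (-41.8, -49.8, 43.7) mm
- stage_top: the stage top, loose, 0.5 to 0.75 kg, at first standing on its feet right of the station: matt black round plate 180 mm across with white dots, yellow index dot near its rim at +x, three 18 mm ball feet below, an aluminium lifting knob above. Origin: centre, level with the balls' lowest points; plate from z 12 to 20 mm. Three ears 30 mm wide reach radius 105 mm at 60, 180, 300 degrees from +x
- stage_face (a point): centre of the stage top's upper face (z 20 mm in its frame); x, y, z axes as the stage top
- stage_knob (a point): in the lifting knob (28 mm across, 30 mm tall, round), on its axis 24 mm above the plate: a good place for the TCP. With the stage seated the knob's top is 85 mm above the bench and the plate's face 55 mm
- foot_cone (a point): centre of the ball foot that belongs in the cone: stage top frame (65, 0, 9) mm
- foot_groove (a point): centre of the ball foot that belongs in the groove: stage top frame (-41.8, 49.8, 9) mm
- foot_flat (a point): centre of the ball foot that belongs on the flat: stage top frame (-41.8, -49.8, 9) mm
- lock_ring (a joint): angle of the black bayonet lock ring round the boss, about the vertical through the station's origin: 0 at the open mark (white line), grows clockwise from above to 0.873 at the locked mark (red line); stops at both ends; stays where left (about 2 N at the pin). Three claws, 56.5 to 62.5 mm up, inner edge at radius 95 mm: open, the ears pass between them; above 0.5 they are in the way
- ring_pin (a point): where to grip the ring: on its upright steel pin (14 mm thick, red tip) 47 mm above the bench; pin top 67 mm. It is 128 mm from the ring's axis, at 160 degrees in the station frame (counterclockwise from +x) when open, at 110 when locked. At the start the ring is left somewhere from half closed to locked
- scan_arm (a joint): lean of the scanner arm: 0 upright, positive leans in over the stage, negative away; friction-held, stays where released (1 to 4 N at the handle). A white dial has ticks every 15 degrees and a red mark at +35 degrees (0.61 rad), the target; a red pointer shows the angle. It starts leaning away, between -0.4 and -0.05
- scan_pivot (a point): the scanner arm's hinge: station frame (85, -180, 95) mm. Its axis is level, at right angles to the line from here to the centre of the stage. With the arm at its target the scanner head hangs over the stage's right edge, 175 mm above the bench, in the way of loading
- scan_handle (a point): middle of the arm's handle: a level red bar 12 mm thick, 60 mm free between its two legs, along the hinge axis, on top of the white scanner head (head top 35 mm below the middle of the bar). 200 mm straight out from scan_pivot along the arm. Take it from above with the fingers across the bar; it turns between them as it is led round its circle
- owl_a: carved wooden owl (44 x 54 x 83 mm) on a dark plinth 58 x 62 x 12 mm, 95 mm tall in all, 130 g, loose. Origin: centre of the plinth's underside; z up when it stands; x is the thin direction: grip the carving (44 mm) across x above the plinth. Of two owls and two hares only two or three are here in a run; the others are absent
- owl_b: second carved owl, the same as owl_a; may be absent
- hare_a: carved wooden hare (36 x 81 x 74 mm) on a dark plinth 54 x 84 x 12 mm, 86 mm tall in all, 130 g, loose; origin and axes as for owl_a (grip the carving, 36 mm, across x); may be absent
- hare_b: second carved hare, the same as hare_a; may be absent
- glue_bottle: glue bottle, white and blue, 49 mm across, 149 mm tall, at the front of the bench on the right; leave alone; origin at its underside
- wax_tin: flat red wax tin, 68 mm across, 30 mm high, at the far left; leave alone; origin at its underside

How it is judged:
By the outcome, as a careful person would: the job done as asked, in the order asked, and still so for the second after the job is handed in, with the robot touching nothing.
Of owl_a, owl_b, hare_a, hare_b only 2 to 3 are there at a start; the rules pass over those that are not, and their reading is None.
At some moment in a run one of stage_top may be knocked a few centimetres aside while the robot is not near it.
Once in a run the grip may slacken for a moment while it holds something.
It also fails if it takes over 210 s, if anything falls off the work surface, if the arm or the gripper's body presses on something with over 40 N, if the wrist force passes 120 N, or if a joint passes its speed limit or range.

## Robot

A 6-joint arm with a two-finger parallel gripper is mounted at the origin on a cart in front of the work surface, level with it; the furniture and walls round the work are solid. World frame = base frame: x ahead of the robot, y to its left, z up, the work surface at z = 0. Lengths are in m, angles in rad, forces in N, time in s.
With the tool pointing down it reaches from about 0.4 to 0.825 m from the base axis. Payload 7 kg.
Tool frame: the origin (TCP) lies between the finger pads, 19 mm behind the fingertips; this is the grasp point; z points along the fingers, x is the direction in which the jaws open and shut, and the axes are right-handed (so a half turn about z gives the same grasp; the last joint's range is limited). The gripper opens to 88 mm and grips with 3 to 60 N. Pads are 19 mm wide; open, the fingers measure 130 mm over their backs; the gripper's body (78 mm by 193 mm) begins 47 mm behind the grasp point.
Start: joints at [-0.865, 0.359, 0.012, 0, -1.224, -0.288], TCP at [0.274, -0.617, 0.245] pointing down, gripper open.
Joint ranges: [-3.07, 3.07], [-1.43, 2.12], [-1.02, 1.25], [-3.03, 1.67], [-3.05, -0], [-3.03, 3.03]. Speed limits (rad/s): [2.39, 2.39, 3.01, 3.14, 3.14, 3.14].

## Interface

Orientations are given as [roll, pitch, yaw] about the fixed x, y, z axes, in that order (R = Rz(yaw) Ry(pitch) Rx(roll)).
In Python, from station import telemetry, grab_frame, arm, regions_of, pinpoint gives the robot as it stands. The module is installed in compiled form; this text tells all that it offers.
- The arm moves only by the shell command python3 -m inch 'ROWS' [FORCE]. ROWS is text: rows parted by semicolons, each of 7 numbers parted by spaces: the opening, from 0 (shut) to 1 (fully open), then the shift along the world's x, y, z in cm, then the turn, a rotation vector about the world's x, y, z in degrees. A call has 1 to 12 rows; each row is the pose to reach, as a shift and turn from the pose measured when the call began; what a row does not reach only later rows make up. A row lasts 1/8 s, in which the tool goes at most 62.5 mm and 10.7 degrees, less where a joint would pass 70% of its speed; a pose out of reach is approached as far as the arm can. A call with a gripper value outside its range is refused whole. The fingers move at their own pace and stop on an object; FORCE is the grip in N (left out, the last holds). Time passes only in rows, so rows that repeat a pose let the fingers close. It gives the time, the measured TCP pose, the force and the opening at its end, in the units of the state.
- telemetry.get_state(): the state, without advancing time (a new reading comes with each control period).
- grab_frame(name): name is "scene" or "top"; returns a dict with "pixels" (420x560x3 uint8, red, green, blue), "fx", "fy", "cx", "cy" (pixels), "dist_coeffs" ([k1, k2, p1, p2, k3] as OpenCV has them; the pictures are not rectified), "R" (3x3) and "t" (3): a world point X has camera coordinates R X + t. Camera axes: x right, y down, z forward; pixel columns grow to the right and rows downward; lengths in m; the calibration is good to about 2 mm. A picture is of the moment at which its call begins. There is no depth.
- arm.job_done(): hands the job in, once; it reports no verdict.
Trained networks look in the newest picture that a camera, given by its name, has taken for a name from the list of things; names that differ only in an ending like _2 or _b are one class to them, and where a whole thing is asked for, a point or a joint stands for the part that bears it (a point fixed in the world has none). Each returns a list of dicts, best first, with "p" (0 to 1); they miss things now and then, are a little off and sometimes report something else, mostly with a low value. They report only what shows in the picture. A call takes as long as a camera call.
- regions_of(camera, name): "pixels" (420x560 bool, what is visible of it) and "bbox" ([left, top, right, bottom] in pixels, round what is visible of it).
- pinpoint(camera, name): "location" ([column, row] in pixels: a listed point, or the origin of a listed thing).
The state is a dict: "t": time; "q": joint angles; "qd": joint speeds; "joint_efforts": joint torques, N m; "eef_pos": TCP position; "ee_rot": TCP orientation; "force": force on the tool from outside, world axes, zero at the start; "moment": the same for the moment, N m; "width": finger opening in m.
Only numpy, scipy, OpenCV 4.12 (cv2) and the standard library are available. Lean on these libraries where they do the work, as an engineer would, in place of code of your own. Each camera call takes 0.05 s, during which the arm holds its last target. There are 200 camera calls.

## Working session

There is one attempt and no reset: what is moved stays moved. The work goes in short steps, Python scripts to look and compute and a shell command to move; the robot and the scene stay as the last step left them, time stands still between calls to the robot, and variables do not carry over. Pictures are saved under pics/ and viewed, about 12 in all and at most 16, crops included, and the job is handed in when it is done.

```bash
mkdir -p pics; ls; cat > h.py <<'E'
import numpy as np, cv2
from station import telemetry, grab_frame, arm, regions_of, pinpoint
def K(f): return np.array([[f["fx"],0,f["cx"]],[0,f["fy"],f["cy"]],[0,0,1]]),np.array(f["dist_coeffs"])
def ray(f,px):
    k,d=K(f); u=cv2.undistortPoints(np.array([[px]],float),k,d)[0,0]
    R=np.array(f["R"]);t=np.array(f["t"]); return -R.T@t, R.T@np.array([u[0],u[1],1.])
def atz(f,px,z):
    o,r=ray(f,px); return o+r*(z-o[2])/r[2]
def tri(l):
    A=np.zeros((3,3));b=np.zeros(3)
    for f,px in l:
        o,r=ray(f,px);r=r/np.linalg.norm(r);P=np.eye(3)-np.outer(r,r);A+=P;b+=P@o
    X=np.linalg.solve(A,b); return X,[np.linalg.norm(proj(f,X)-px) for f,px in l]
def proj(f,X):
    k,d=K(f);R=np.array(f["R"]);t=np.array(f["t"],float)
    return cv2.projectPoints(np.array([X],float),cv2.Rodrigues(R)[0],t,k,d)[0][0,0]
def save(f,n,crop=None,s=1):
    im=f["pixels"][:,:,::-1]
    if crop: im=im[crop[1]:crop[3],crop[0]:crop[2]]
    cv2.imwrite("pics/"+n,cv2.resize(im,None,fx=s,fy=s,interpolation=cv2.INTER_CUBIC))
E
cat > a.py <<'E'
from h import *
np.set_printoptions(precision=4,suppress=True)
F={}
for c in ("scene","top"):
    F[c]=grab_frame(c); save(F[c],c+"0.png",None,1.4)
    print(c,-np.array(F[c]["R"]).T@F[c]["t"],F[c]["fx"])
for n in "station stage_top stage_face stage_knob foot_cone seat_cone seat_groove seat_flat ring_pin scan_pivot scan_handle owl_a hare_a glue_bottle wax_tin".split():
    P={}
    for c in F:
        P[c]=pinpoint(c,n); print(n,c,[(np.round(p["location"],1),round(p["p"],2)) for p in P[c][:4]])
    if P["scene"] and P["top"]:
        X,e=tri([(F[c],P[c][0]["location"]) for c in F]); print("   ",X,np.round(e,1))
E
python3 a.py; python3 -c "from h import *;print(telemetry.get_state())"
```

```text
pics
scene [-0.6441  0.6994  1.1461] 466.0031416154002
top [ 0.2238 -0.022   1.798 ] 496.93328299003076
station scene [(array([189.6, 304.3]), 0.69), (array([262.6, 243.9]), 0.64), (array([259.1, 226.8]), 0.56)]
station top [(array([275.5, 203.5]), 0.77)]
    [ 0.6586  0.1442 -0.3431] [35.4 33.8]
stage_top scene [(array([353.5, 221.5]), 0.91), (array([246.8, 256.7]), 0.49)]
stage_top top [(array([376.6, 223.3]), 0.63), (array([354.7, 151.5]), 0.54)]
    [ 0.4773 -0.3682  0.0083] [0.1 0.2]
stage_face scene [(array([366. , 215.6]), 0.69), (array([355.4, 219.7]), 0.64)]
stage_face top [(array([376.4, 220.1]), 0.78)]
    [ 0.4645 -0.3808  0.0448] [6.9 7.7]
stage_knob scene [(array([355.5, 214.5]), 0.81)]
stage_knob top [(array([383.4, 219. ]), 0.6), (array([374.4, 272.9]), 0.53), (array([243.9, 215. ]), 0.38)]
    [ 0.4915 -0.3887  0.0268] [0.3 0.4]
foot_cone scene []
foot_cone top [(array([369.5, 206.4]), 0.69), (array([288.6, 209.9]), 0.51)]
seat_cone scene [(array([259.8, 227.9]), 0.76), (array([248.9, 254.2]), 0.32)]
seat_cone top [(array([278.2, 181.6]), 0.75), (array([287.1, 210.1]
[... 1486 characters left out ...]
.1, 164.1]), 0.83)]
    [0.3239 0.0749 0.4609] [ 96.  101.8]
{'t': 1.6, 'q': array([-8.64928511e-01,  3.58599283e-01,  1.19113246e-02, -1.32000500e-05,
       -1.22409510e+00, -2.88091205e-01]), 'qd': array([-0.00104587,  0.00010785, -0.00143826,  0.00048186, -0.00139451,
       -0.0006957 ]), 'joint_efforts': array([-1.16337225e-03, -5.82366621e+01,  2.93306601e+01,  7.00250477e+00,
        1.26716014e-02, -1.19669215e-05]), 'eef_pos': array([ 0.27384371, -0.61693752,  0.24536426]), 'ee_rot': array([3.14157698e+00, 9.19193951e-06, 1.98856845e+00]), 'force': array([ 0.12169371,  0.06829099, -0.09551362]), 'moment': array([ 0.02289976, -0.00689374,  0.00626014]), 'width': 0.08721570753537233}
```

```bash
python3 - <<'E'
import cv2
a=cv2.imread("pics/top0.png");b=cv2.imread("pics/scene0.png")
cv2.imwrite("pics/t1.png",cv2.resize(a[int(120*1.4):int(300*1.4),int(150*1.4):int(410*1.4)],(780,540),interpolation=cv2.INTER_CUBIC))
cv2.imwrite("pics/s1.png",cv2.resize(b[int(130*1.4):int(330*1.4),int(150*1.4):int(417*1.4)],(800,600),interpolation=cv2.INTER_CUBIC))
E
```

```text
(no output)
```

View pics/t1.png

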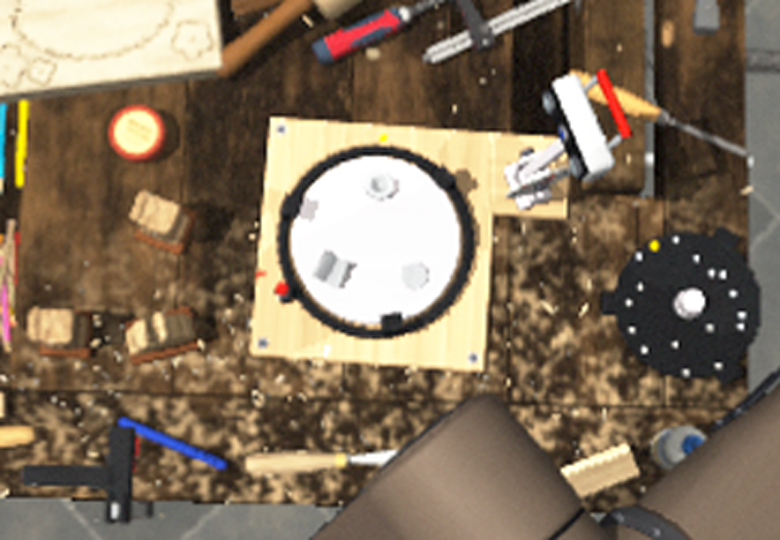

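View pics/s1.png

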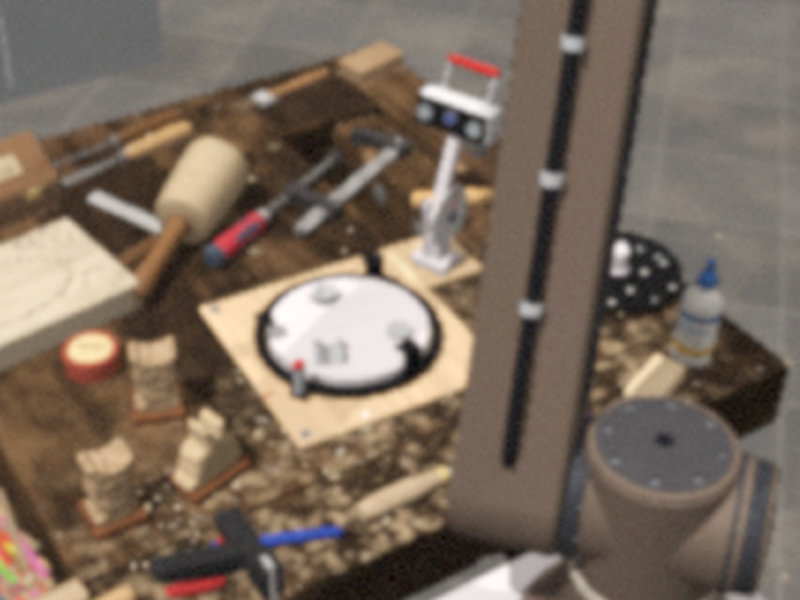

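```bash
cat >> h.py <<'E'
def ortho(f,z,x0,x1,y0,y1,s=1000):
    """metric picture of plane z: row 0 = x1 (far), col 0 = y1 (left), s px per m"""
    h,w=int(round((x1-x0)*s)),int(round((y1-y0)*s))
    c,r=np.meshgrid(np.arange(w),np.arange(h))
    P=np.stack([x1-r/s,y1-c/s,np.full(c.shape,z)],-1).reshape(-1,3)
    k,d=K(f);m=cv2.projectPoints(P,cv2.Rodrigues(np.array(f["R"]))[0],np.array(f["t"],float),k,d)[0].reshape(h,w,2).astype(np.float32)
    return cv2.remap(np.ascontiguousarray(f["pixels"][:,:,::-1]),m[...,0],m[...,1],cv2.INTER_CUBIC)
def blobs(mask,x1,y1,s=1000,amin=20):
    n,l,st,ce=cv2.connectedComponentsWithStats(mask.astype(np.uint8))
    return [(round(x1-ce[i][1]/s,4),round(y1-ce[i][0]/s,4),int(st[i][4])) for i in range(1,n) if st[i][4]>=amin]
def hsv(im): return [c.astype(int) for c in cv2.split(cv2.cvtColor(im,cv2.COLOR_BGR2HSV))]
E
cat > b.py <<'E'
from h import *
f=grab_frame("top")
A=(0.38,0.74,-0.22,0.2)
im=ortho(f,0.01,*A);cv2.imwrite("pics/o1.png",im)
H,S,V=hsv(im)
print("yellow",blobs((H>24)&(H<34)&(S>150)&(V>150),.74,.2))
print("blue",blobs((H>95)&(H<130)&(S>70),.74,.2,amin=10))
im=ortho(f,0.067,*A);H,S,V=hsv(im)
print("red@67",blobs(((H<8)|(H>172))&(S>150)&(V>120),.74,.2))
im=ortho(f,0.03,*A);H,S,V=hsv(im)
m=(V>150)&(S<60);m=cv2.morphologyEx(m.astype(np.uint8),cv2.MORPH_OPEN,np.ones((7,7)))
c=max(cv2.findContours(m,0,1)[0],key=cv2.contourArea);e=cv2.fitEllipse(cv2.convexHull(c));print("boss",.74-e[0][1]/1000,.2-e[0][0]/1000,e)
m=(V<60);m=cv2.morphologyEx(m.astype(np.uint8),cv2.MORPH_OPEN,np.ones((3,3)))
cc=cv2.findContours(m,0,1)[0];c=max(cc,key=lambda c:np.prod(cv2.boundingRect(c)[2:]));e=cv2.fitEllipse(cv2.convexHull(c));print("ring",.74-e[0][1]/1000,.2-e[0][0]/1000,e)
B=(0.3,0.66,-0.52,-0.22)
im=ortho(f,0.02,*B);cv2.imwrite("pics/o2.png",im)
H,S,V=hsv(im)
print("yellow2",blobs((H>24)&(H<34)&(S>150)&(V>150),.66,-.22))
E
python3 b.py
```

```text
yellow [(np.float64(0.6821), np.float64(-0.0009), 65)]
blue [(np.float64(0.697), np.float64(-0.218), 32), (np.float64(0.6678), np.float64(-0.0001), 10), (np.float64(0.6257), np.float64(-0.0883), 12), (np.float64(0.4442), np.float64(-0.0352), 13), (np.float64(0.4403), np.float64(-0.0222), 12)]
red@67 [(np.float64(0.4985), np.float64(0.1406), 32), (np.float64(0.4821), np.float64(0.1121), 182)]
boss 0.5508025207519531 0.0045562286376953365 ((195.4437713623047, 189.19747924804688), (205.8009033203125, 207.79586791992188), 1.415384292602539)
ring 0.5485426483154296 0.004251419067382828 ((195.7485809326172, 191.4573516845703), (232.66314697265625, 239.2434844970703), 57.400665283203125)
yellow2 [(np.float64(0.5549), np.float64(-0.3339), 113)]
```

```bash
python3 - <<'E'
import cv2,numpy as np
a=cv2.imread("pics/o1.png");b=cv2.imread("pics/o2.png");print(a.shape,b.shape)
cv2.imwrite("pics/o12.png",np.hstack([a,b]))
E
```

```text
(360, 420, 3) (360, 300, 3)
```

View pics/o12.png

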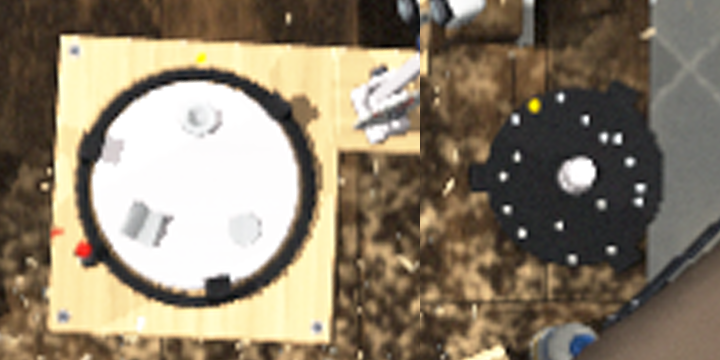

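```bash
python3 -m inch '0.5 2.5 6 0 0 0 8;0.5 5 12 0 0 0 16;0.5 7.5 18 0 0 0 24;0.5 10 24 0 0 0 32;0.5 12 30 0 0 0 40;0.5 14 36 0 0 0 48;0.5 16 42 0 0 0 56;0.5 17.5 48 0 0 0 64;0.5 18.5 54 0 0 0 73;0.5 19.5 60 0 0 0 82;0.5 20 66 0 0 0 90;0.5 20.8 71.5 0 0 0 98.7' 20
```

```text
t: 3.15
eef_pos: [0.4817, 0.1002, 0.2459]
ee_rot: [-3.141, 0.001, -2.567]
force: [2.1, -0.5, 0.5]
width: 0.044
```

```bash
python3 -m inch '0.5 0 0 0 0 0 0;0.5 0 0 0 0 0 0;0.5 0 0 0 0 0 0'
```

```text
t: 3.52
eef_pos: [0.4815, 0.0992, 0.246]
ee_rot: [-3.142, 0.001, -2.568]
force: [0.0, -0.4, -0.1]
width: 0.0438
```

```bash
python3 -m inch '0.5 0 1.3 -5 0 0 0;0.5 0 1.3 -10 0 0 0;0.5 0 1.3 -14 0 0 0;0.5 0 1.3 -17 0 0 0;0.5 0 1.3 -19.5 0 0 0;0.5 0 1.3 -19.5 0 0 0;0 0 1.3 -19.5 0 0 0;0 0 1.3 -19.5 0 0 0;0 0 1.3 -19.5 0 0 0;0 0 1.3 -19.5 0 0 0;0 0 1.3 -19.5 0 0 0' 15
```

```text
t: 4.9
eef_pos: [0.4819, 0.1125, 0.0516]
ee_rot: [-3.141, 0.002, -2.568]
force: [-0.5, -0.5, 5.8]
width: 0.0134
```

```bash
python3 - <<'E'
from h import *
s=telemetry.get_state();p=s["eef_pos"];print(p,s["width"],s["force"])
c=np.array([.551,.0045]);d=p[:2]-c;r=np.hypot(*d);a=np.degrees(np.arctan2(d[1],d[0]));print("r,a",r,a)
for th in np.linspace(a,158.3,7)[1:]:
    q=c+.128*np.array([np.cos(np.radians(th)),np.sin(np.radians(th))]);print(np.round((q-p[:2])*100,2),round(th-a,1))
E
```

```text
[0.48191897 0.11254114 0.05164077] 0.013364581119401515 [-0.5491669  -0.50457909  5.80262874]
r,a 0.12823835379677545 122.59467012619321
[-1.07 -0.79] 6.0
[-2.06 -1.67] 11.9
[-2.96 -2.65] 17.9
[-3.75 -3.72] 23.8
[-4.43 -4.86] 29.8
[-4.98 -6.07] 35.7
```

```bash
python3 -m inch '0 0 0 0.2 0 0 0;0 -0.53 -0.4 0.2 0 0 3;0 -1.07 -0.79 0.2 0 0 6;0 -1.57 -1.23 0.2 0 0 9;0 -2.06 -1.67 0.2 0 0 12;0 -2.5 -2.16 0.2 0 0 15;0 -2.96 -2.65 0.2 0 0 18;0 -3.36 -3.18 0.2 0 0 21;0 -3.75 -3.72 0.2 0 0 24;0 -4.1 -4.3 0.2 0 0 27;0 -4.43 -4.86 0.2 0 0 30;0 -4.85 -5.7 0.2 0 0 34'
```

```text
t: 6.4
eef_pos: [0.4328, 0.0552, 0.0524]
ee_rot: [3.141, 0.001, -1.973]
force: [7.3, -1.2, -20.6]
width: 0.0136
```

```bash
python3 -m inch '0 -0.2 -0.5 0 0 0 2;0 -0.2 -0.6 0 0 0 2;0 -0.2 -0.6 0 0 0 2;0 -0.2 -0.6 0 0 0 2'; python3 - <<'E'
from h import *
s=telemetry.get_state();p=s["eef_pos"]
c=np.array([.551,.0045]);d=p[:2]-c;print(np.hypot(*d),np.degrees(np.arctan2(d[1],d[0])))
E
```

```text
t: 6.9
eef_pos: [0.4325, 0.0529, 0.0524]
ee_rot: [-3.141, 0.008, -1.938]
force: [-3.0, 23.5, -12.7]
width: 0.0138
0.12806313137817885 157.77214060786147
```

```bash
python3 -m inch '0.5 0 0.2 0 0 0 0;0.5 0 0.2 0 0 0 0;0.5 0 0.2 0 0 0 0;0.5 0 0.2 5 0 0 0;0.5 0 0.2 10 0 0 0;0.5 0 0.2 15 0 0 0;0.5 0 0.2 15 0 0 0' ; cat > c.py <<'E'
from h import *
F={c:grab_frame(c) for c in("scene","top")}
f=F["top"]
B=(0.25,0.75,-0.56,-0.2)
im=ortho(f,0.02,*B);cv2.imwrite("pics/o3.png",im)
H,S,V=hsv(im);y=blobs((H>24)&(H<34)&(S>150)&(V>150),.75,-.2);print("yellow",y)
for n in("stage_top","stage_knob"):
    L=[]
    for c in F:
        r=pinpoint(c,n);print(n,c,[(np.round(q["location"],1),round(q["p"],2)) for q in r[:3]]);r and L.append((F[c],r[0]["location"]))
    if len(L)==2:print(tri(L))
r=regions_of("top","stage_top");print([(x["bbox"],x["p"]) for x in r])
im=ortho(f,0.05,*B);H,S,V=hsv(im);print("white@50",[b for b in blobs((V>150)&(S<50),.75,-.2) if b[2]>300])
# plate: circle-fit on black mask with RANSAC-like search over (cx,cy,yaw) with ears
im=ortho(f,0.02,*B);g=cv2.cvtColor(im,cv2.COLOR_BGR2GRAY).astype(float)
dark=cv2.morphologyEx((g<75).astype(np.uint8),cv2.MORPH_CLOSE,np.ones((15,15))).astype(float)*2-1
from scipy.optimize import differential_evolution
R,C=np.mgrid[0:im.shape[0]:2,0:im.shape[1]:2];X=.75-R/1000;Y=-.2-C/1000;D=dark[::2,::2]
def cost(p):
    x,y=X-p[0],Y-p[1];r=np.hypot(x,y);ins=r<.09
    for a in(60,180,300):
        t=np.radians(a)+p[2];u=x*np.cos(t)+y*np.sin(t);v=-x*np.sin(t)+y*np.cos(t);ins|=(u>0)&(u<.105)&(abs(v)<.015)&(r<.105)
    w=(r<.12);return -(np.where(ins,1,-1)*D*w).sum()
a0=np.array(y[0][:2]) if y else None
x0=(.4915,-.3887)
s=differential_evolution(cost,[(x0[0]-.05,x0[0]+.05),(x0[1]-.05,x0[1]+.05),(0,2.09)],seed=1,tol=1e-6,maxiter=60)
print("fit",s.x,np.degrees(s.x[2]),"(mod120)",s.fun)
if y: print("dot yaw",np.degrees(np.arctan2(*(a0-s.x[:2])[::-1])),np.linalg.norm(a0-s.x[:2]))
E
python3 c.py
```

```text
t: 7.78
eef_pos: [0.4344, 0.0554, 0.2064]
ee_rot: [-3.135, 0.014, -1.938]
force: [0.3, 0.6, -1.1]
width: 0.0439
yellow [(np.float64(0.5548), np.float64(-0.3337), 106)]
stage_top scene [(array([304.2, 155.1]), 0.3)]
stage_top top [(array([378.1, 219. ]), 0.76)]
(array([ 0.49009012, -0.2276446 ,  0.35319242]), [np.float64(26.28229824102546), np.float64(31.59895740467295)])
stage_knob scene []
stage_knob top [(array([382.4, 218.4]), 0.76)]
[([350.0, 195.4, 401.4, 250.6], 0.97)]
white@50 [(np.float64(0.6944), np.float64(-0.2455), 4309), (np.float64(0.6633), np.float64(-0.2083), 386), (np.float64(0.4814), np.float64(-0.3706), 936), (np.float64(0.3093), np.float64(-0.3566), 1796)]
fit [ 0.48481639 -0.37400144  0.52971251] 30.35029105239903 (mod120) -5938.0
dot yaw 29.93633467377305 0.08075834862178087
```

```bash
python3 -m inch '0.7 1 -5 0 -0.6 0.6 0;0.7 1.5 -10 0 -0.6 0.6 0;0.7 2 -16 0 -0.6 0.6 0;0.7 2.5 -22 0 -0.6 0.6 0;0.7 3 -28 0 -0.6 0.6 0;0.7 4 -34 0 -0.6 0.6 0;0.7 5 -39 0 -0.6 0.6 0;0.7 5.04 -42.94 0 -0.6 0.6 0;0.7 5.04 -42.94 -5 -0.6 0.6 0;0.7 5.04 -42.94 -8 -0.6 0.6 0;0.7 5.04 -42.94 -9 -0.6 0.6 0;0.7 5.04 -42.94 -9 -0.6 0.6 0'
```

```text
t: 9.62
eef_pos: [0.4823, -0.3748, 0.1109]
ee_rot: [3.133, -0.008, -1.938]
force: [0.6, -0.2, 0.6]
width: 0.0614
```

```bash
python3 - <<'E'
from h import *
f=grab_frame("top")
B=(0.25,0.75,-0.56,-0.2)
im=ortho(f,0.02,*B);H,S,V=hsv(im);print("yellow",blobs((H>24)&(H<34)&(S>150)&(V>150),.75,-.2))
g=grab_frame("scene");save(g,"s4.png",(290,120,420,280),4)
print(pinpoint("scene","stage_top")[:1],pinpoint("scene","stage_knob")[:1],proj(g,[.4848,-.374,.044]),proj(g,[.4848,-.374,0]))
E
```

```text
yellow []
[{'location': [350.7, 219.7], 'p': 0.72}] [{'location': [355.7, 215.5], 'p': 0.7}] [354.5109636  213.02695421] [353.36930895 221.73633684]
```

View pics/s4.png

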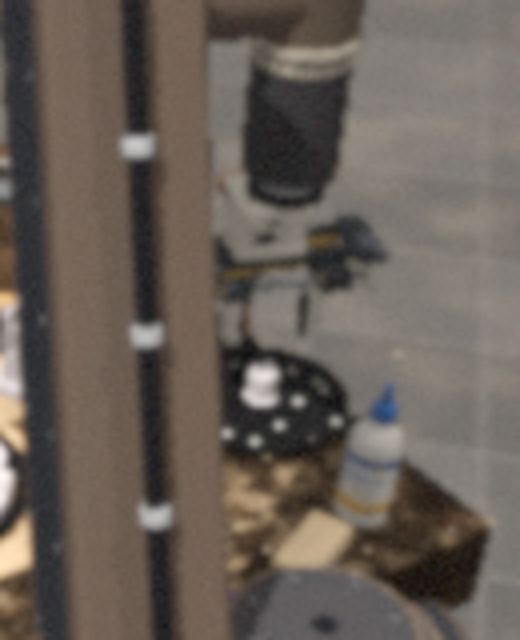

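```bash
python3 -m inch '0.7 0.25 0.08 -3 0.25 -0.6 0;0.7 0.25 0.08 -5 0.25 -0.6 0;0.7 0.25 0.08 -6.5 0.25 -0.6 0;0.7 0.25 0.08 -6.6 0.25 -0.6 0;0.7 0.25 0.08 -6.6 0.25 -0.6 0;0 0.25 0.08 -6.6 0.25 -0.6 0;0 0.25 0.08 -6.6 0.25 -0.6 0;0 0.25 0.08 -6.6 0.25 -0.6 0;0 0.25 0.08 -6.6 0.25 -0.6 0;0 0.25 0.08 -6.6 0.25 -0.6 0;0 0.25 0.08 -6.6 0.25 -0.6 0' 45
```

```text
t: 11.2
eef_pos: [0.4858, -0.3743, 0.047]
ee_rot: [-3.137, 0.0, -1.938]
force: [0.2, -0.5, 1.9]
width: 0.0273
```

```bash
python3 -m inch '0 0 0 1 0 0 0;0 0 0 3 0 0 0;0 0 0 6 0 0 0;0 0 0 9 0 0 0;0 -1 3 9 0 0 -5;0 -3 8 9 0 0 -10;0 -5 13 9 0 0 -15;0 -5.5 18 9 0 0 -20;0 -5 23 9 0 0 -25;0 -3 28 9 0 0 -30;0 0 32 9 0 0 -32.4;0 2 35 9 0 0 -32.4' 45
```

```text
t: 12.7
eef_pos: [0.5065, -0.0223, 0.1373]
ee_rot: [-3.138, 0.001, -2.502]
force: [1.2, -1.0, -5.1]
width: 0.0269
```

```bash
python3 -m inch '0 2 1.5 0 0 0 0;0 4 2.8 0 0 0 0;0 4.5 3.1 0 0 0 0;0 4.5 3.1 0 0 0 0;0 4.5 3.1 0 0 0 0'; python3 - <<'E'
from h import *
s=telemetry.get_state();print(s["eef_pos"],s["ee_rot"],s["width"],s["force"],s["moment"])
f=grab_frame("top");save(f,"t5.png",(200,130,360,270),4)
E
```

```text
t: 13.32
eef_pos: [0.5505, 0.0082, 0.1372]
ee_rot: [-3.138, -0.0, -2.503]
force: [0.6, -0.7, -5.1]
width: 0.0271
[0.55052071 0.00823454 0.13715687] [-3.13806501e+00 -1.95696373e-04 -2.50310989e+00] 0.027148803462145227 [ 0.61095862 -0.67217789 -5.12424121] [-0.04775115  0.12274961 -0.03658556]
```

View pics/t5.png

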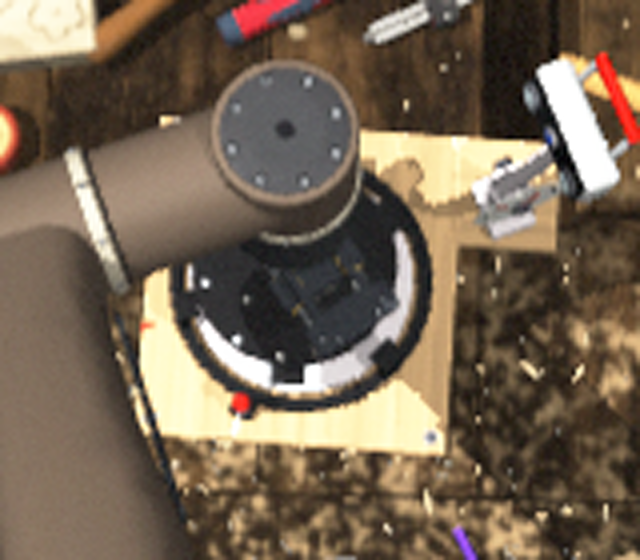

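```bash
cat > d.py <<'E'
from h import *
from scipy.optimize import least_squares
import sys
im0=cv2.imread("pics/o3.png");H,S,V=hsv(im0)
B0=[b for b in blobs((V>150)&(S<60),.75,-.2,amin=8) if b[2]<90]
c0=np.array([.4848,-.374]);ps=np.radians(30.15)
Rm=lambda a:np.array([[np.cos(a),-np.sin(a)],[np.sin(a),np.cos(a)]])
D=np.array([Rm(-ps)@(np.array(b[:2])-c0) for b in B0]);D=D[(np.hypot(*D.T)<.088)&(np.hypot(*D.T)>.02)]
f=grab_frame("top");s=telemetry.get_state();z=s["eef_pos"][2]-.027 if len(sys.argv)<2 else float(sys.argv[1])
e=s["eef_pos"]
A=(.43,.67,-.11,.12)
im=ortho(f,z,*A);H,S,V=hsv(im);cv2.imwrite("pics/d.png",im)
g=V.astype(np.float32)*(S<80);loc=g-cv2.morphologyEx(g,cv2.MORPH_OPEN,cv2.getStructuringElement(2,(11,11)))
M=[b for b in blobs(loc>45,.67,.12,amin=8) if b[2]<90];M=np.array(M)[:,:2]
M=M[np.hypot(*(M-e[:2]).T)<.09]
print(len(D),len(M),"z",z)
best=None
for yaw in np.radians(np.arange(-7,3,.5)):
  for dx in np.arange(-.006,.0061,.002):
    for dy in np.arange(-.006,.0061,.002):
      p=np.array([e[0]+dx,e[1]+dy,yaw]);Q=(Rm(yaw)@D.T).T+p[:2]
      d=np.linalg.norm(M[:,None]-Q[None],axis=2).min(1);k=np.exp(-(d/.002)**2).sum()
      if best is None or k>best[0]: best=(k,p)
p=best[1]
for _ in range(4):
    Q=(Rm(p[2])@D.T).T+p[:2];d=np.linalg.norm(M[:,None]-Q[None],axis=2);i=d.argmin(1);ok=d.min(1)<.004
    r=least_squares(lambda p:((Rm(p[2])@D[i[ok]].T).T+p[:2]-M[ok]).ravel(),p,loss="soft_l1",f_scale=.001);p=r.x
print("score",best[0],"matched",ok.sum(),"rms mm",1000*np.sqrt(2*r.cost/ok.sum()),"stage",np.round(p[:2],4),np.degrees(p[2]),"vs TCP mm",1000*(p[:2]-e[:2]))
np.set_printoptions(precision=4,suppress=True)
E
python3 d.py
```

```text
16 14 z 0.11038923539071877
score 3.849391031530293 matched 5 rms mm 1.107666037447689 stage [0.5503 0.0095] -3.5447855719123775 vs TCP mm [-0.51449839  1.26256186]
```

```bash
python3 -m inch '0 0.05 -0.4 0 0.2 0 0.6;0 0.05 -0.4 -1.5 0.2 0 0.6;0 0.05 -0.4 -3 0.2 0 0.6;0 0.05 -0.4 -4 0.2 0 0.6;0 0.05 -0.4 -4.6 0.2 0 0.6;0 0.05 -0.4 -4.6 0.2 0 0.6;0 0.05 -0.4 -4.6 0.2 0 0.6'; python3 d.py
```

```text
t: 14.3
eef_pos: [0.5516, 0.0044, 0.0917]
ee_rot: [-3.14, 0.003, -2.492]
force: [0.1, -0.6, -4.1]
width: 0.027
16 11 z 0.06481443605207673
score 4.389260818124548 matched 5 rms mm 0.39297132614807845 stage [0.5523 0.0069] -1.8902900694173757 vs TCP mm [0.6310833  2.56045318]
```

```bash
cat >> d.py <<'E'
im=cv2.resize(im,None,fx=2.4,fy=2.4,interpolation=cv2.INTER_CUBIC)
def pt(q): return (int((.12-q[1])*2400),int((.67-q[0])*2400))
for q in (Rm(p[2])@D.T).T+p[:2]: cv2.circle(im,pt(q),9,(0,255,0),1)
for q in M: cv2.circle(im,pt(q),5,(0,0,255),1)
import time;n="pics/d%d.png"%time.time();cv2.imwrite(n,im);print(n)
E
python3 d.py; mv pics/d1*.png pics/dd1.png
```

```text
16 8 z 0.06484367213461517
score 3.84201280904968 matched 4 rms mm 0.24332335534747623 stage [0.5521 0.0067] -2.060252375434997 vs TCP mm [0.48023697 2.29944943]
pics/d1796374675.png
```

View pics/dd1.png

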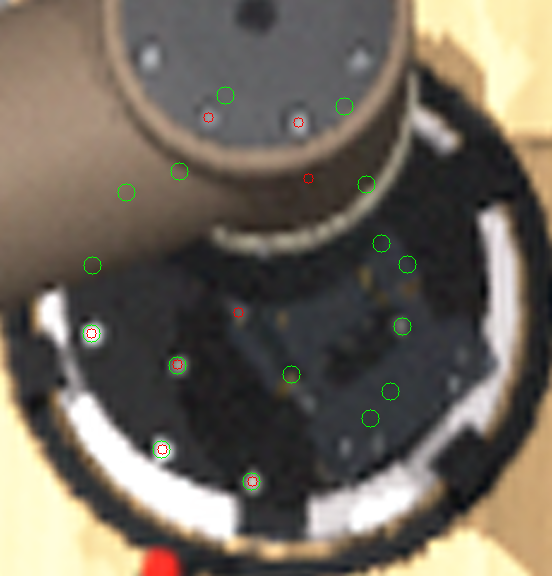

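```bash
python3 -m inch '0 -0.1 -0.2 0 0 0 -0.2;0 -0.1 -0.2 0 0 0 -0.2;0 -0.1 -0.2 -0.3 0 0 -0.2;0 -0.1 -0.2 -0.5 0 0 -0.2;0 -0.1 -0.2 -0.7 0 0 -0.2;0 -0.1 -0.2 -0.9 0 0 -0.2;0 -0.1 -0.2 -0.9 0 0 -0.2'; python3 d.py|head -2
```

```text
t: 15.28
eef_pos: [0.5511, 0.0026, 0.0829]
ee_rot: [-3.14, 0.004, -2.496]
force: [1.4, 1.0, -3.6]
width: 0.0273
16 10 z 0.055988142788857304
score 3.7644792459878955 matched 5 rms mm 0.4833467232685867 stage [0.5522 0.005 ] -2.427611108184414 vs TCP mm [1.07412744 2.37849932]
```

```bash
python3 -m inch '0 -0.08 0 0 0 0 0;0 -0.08 0 -0.1 0 0 0;0 -0.08 0 -0.2 0 0 0;0 -0.08 0 -0.25 0 0 0;0 -0.08 0 -0.25 0 0 0'
```

```text
t: 15.95
eef_pos: [0.5515, 0.0027, 0.0819]
ee_rot: [-3.139, 0.006, -2.496]
force: [-0.4, 0.4, 7.9]
width: 0.0271
```

```bash
python3 -m inch '0.2 0 0 0 0 0 0;0.5 0 0 0 0 0 0;0.5 0 0 0 0 0 0;0.5 0 0 0 0 0 0;0.5 0 0 3 0 0 0;0.5 0 0 8 0 0 0;0.5 -2 4 12 0 0 5;0.5 -5 10 12 0 0 10;0.5 -8 15 12 0 0 15;0.5 -11 20 12 0 0 20;0.5 -13 26 12 0 0 25;0.5 -13 26 12 0 0 30'; cat > e.py <<'E'
from h import *
import sys
f=grab_frame("top");g=grab_frame("scene");n=sys.argv[1]
A=(.41,.71,-.15,.16)
im=ortho(f,.055,*A);H,S,V=hsv(im)
print("yellow@55",blobs((H>24)&(H<34)&(S>150)&(V>150),.71,.16))
im0=ortho(f,.01,*A);H,S,V=hsv(im0);print("yellow@10",blobs((H>24)&(H<34)&(S>150)&(V>150),.71,.16))
cv2.imwrite("pics/%s.png"%n,cv2.resize(np.hstack([im,cv2.resize(g["pixels"][200:280,220:300,::-1],(300,300),interpolation=2)]),None,fx=1.3,fy=1.3))
E
python3 e.py e1; sed -i 's/e\[:2\]).T)<.09/np.array([.551,.0045])).T)<.09/; s/e\[0\]+dx,e\[1\]+dy/.551+dx,.0045+dy/' d.py; python3 d.py .055
```

```text
t: 17.45
eef_pos: [0.4203, 0.2662, 0.2021]
ee_rot: [-3.138, 0.007, -1.964]
force: [-0.2, 0.4, -0.1]
width: 0.0437
yellow@55 [(np.float64(0.6704), np.float64(-0.0015), 62), (np.float64(0.6325), np.float64(0.0012), 102)]
yellow@10 [(np.float64(0.6821), np.float64(-0.0011), 65), (np.float64(0.6429), np.float64(0.0019), 111)]
16 16 z 0.055
score 10.987005110822452 matched 14 rms mm 0.3661755059733182 stage [0.5526 0.0057] -3.017368363414248 vs TCP mm [ 131.45162659 -257.23438612]
pics/d1796374732.png
```

View pics/e1.png

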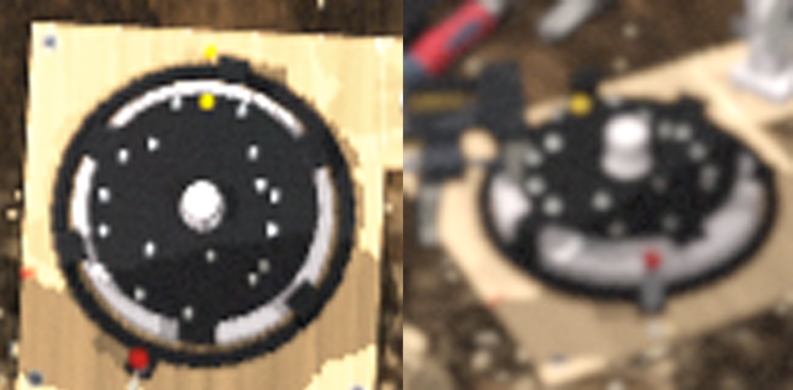

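```bash
python3 -m inch '0.5 0.4 -6 0 0 0 0;0.5 0.8 -12 0 0 0 0;0.5 1.24 -18 0 0 0 1.5;0.5 1.24 -21.3 0 0 -0.4 1.5;0.5 1.24 -21.3 -5 0 -0.4 1.5;0.5 1.24 -21.3 -10 0 -0.4 1.5;0.5 1.24 -21.3 -13 0 -0.4 1.5;0.5 1.24 -21.3 -15 0 -0.4 1.5;0.5 1.24 -21.3 -15 0 -0.4 1.5;0 1.24 -21.3 -15 0 -0.4 1.5;0 1.24 -21.3 -15 0 -0.4 1.5;0 1.24 -21.3 -15 0 -0.4 1.5' 15; python3 -m inch '0 0 0 0 0 0 0;0 0 0 0 0 0 0' 15; python3 - <<'E'
from h import *
s=telemetry.get_state();p=s["eef_pos"];print(p,s["width"],s["force"])
c=np.array([.551,.0045]);d=p[:2]-c;a=np.degrees(np.arctan2(d[1],d[0]));print("r,a",np.hypot(*d),a)
for th in a-np.array([4,8,12,16,20,24,28,32,36,40,44,48,50,51]):
    q=c+.128*np.array([np.cos(np.radians(th)),np.sin(np.radians(th))]);print(np.round((q-p[:2])*100,2),round(th-a,1))
E
```

```text
t: 19.1
eef_pos: [0.434, 0.0501, 0.0525]
ee_rot: [-3.131, 0.01, -1.946]
force: [-0.2, -0.4, -0.4]
width: 0.0193
t: 19.35
eef_pos: [0.4351, 0.0521, 0.0527]
ee_rot: [-3.13, 0.014, -1.946]
force: [0.1, 11.0, -7.8]
width: 0.0139
[0.43511438 0.05207868 0.05273073] 0.013937106150910252 [ 0.07996436 10.96647625 -7.84588381]
r,a 0.12527253703637756 157.67862210222145
[0.12 0.92] -4.0
[0.54 1.7 ] -8.0
[1.02 2.46] -12.0
[1.55 3.18] -16.0
[2.12 3.86] -20.0
[2.75 4.5 ] -24.0
[3.42 5.09] -28.0
[4.12 5.64] -32.0
[4.87 6.14] -36.0
[5.64 6.58] -40.0
[6.45 6.96] -44.0
[7.28 7.29] -48.0
[7.7  7.44] -50.0
[7.91 7.5 ] -51.0
```

```bash
python3 -m inch '0 0.12 0.92 0 -0.4 0.4 -4;0 0.54 1.7 0 -0.4 0.4 -8;0 1.02 2.46 0 -0.4 0.4 -12;0 1.55 3.18 0 -0.4 0.4 -16;0 2.12 3.86 0 -0.4 0.4 -20;0 2.75 4.5 0 -0.4 0.4 -24;0 3.42 5.09 0 -0.4 0.4 -28;0 4.12 5.64 0 -0.4 0.4 -32;0 4.87 6.14 0 -0.4 0.4 -36;0 5.64 6.58 0 -0.4 0.4 -40;0 6.45 6.96 0 -0.4 0.4 -44;0 7.28 7.29 0 -0.4 0.4 -48'
```

```text
t: 20.85
eef_pos: [0.5077, 0.1234, 0.0531]
ee_rot: [-3.128, 0.002, -2.786]
force: [2.4, -10.5, 3.9]
width: 0.0136
```

```bash
python3 -m inch '0 0.5 0.2 0 0 0 -2;0 0.8 0.3 0 0 0 -3;0 0.8 0.3 0 0 0 -3;0 0.8 0.3 0 0 0 -3'; python3 - <<'E'
from h import *
s=telemetry.get_state();p=s["eef_pos"]
c=np.array([.551,.0045]);d=p[:2]-c;print(np.hypot(*d),np.degrees(np.arctan2(d[1],d[0])))
E
```

```text
t: 21.35
eef_pos: [0.513, 0.1249, 0.0529]
ee_rot: [-3.127, -0.003, -2.839]
force: [-8.1, -3.8, 9.0]
width: 0.0132
0.1262149256676002 107.52918715765664
```

```bash
python3 -m inch '0.5 -0.3 0 0 0.7 0 0;0.5 -0.3 0 0 0.7 0 0;0.5 -0.3 0 0 0.7 0 0;0.5 -0.3 0 4 0.7 0 0;0.5 -0.3 0 9 0.7 0 0;0.5 -0.3 0 14 0.7 0 0;0.5 -2 -6 18 0.7 0 0;0.5 -4 -12 20 0.7 0 0;0.5 -6 -18 20 0.7 0 0;0.5 -7 -23 20 0.7 0 0;0.5 -7 -28 20 0.7 0 0;0.5 -7 -30 20 0.7 0 0'; cat > g.py <<'E'
from h import *
f=grab_frame("top");g=grab_frame("scene")
A=(.34,.6,.14,.44)
a=ortho(f,.012,*A);b=ortho(f,.09,*A)
cv2.imwrite("pics/g0.png",a)
o=cv2.resize(np.hstack([a,b]),None,fx=1.3,fy=1.3,interpolation=2)
u=cv2.resize(g["pixels"][225:320,165:275,::-1],(300,260),interpolation=2)
cv2.imwrite("pics/g1.png",cv2.resize(np.hstack([a,u]),None,fx=1.33,fy=1.33,interpolation=2))
for n in("owl_a","hare_a"):
  for c in("top","scene"):
    print(n,c,[(np.round(q["location"],1),round(q["p"],2)) for q in pinpoint(c,n)[:4]],[(np.round(q["bbox"]).tolist(),round(q["p"],2)) for q in regions_of(c,n)[:4]])
E
python3 g.py
```

```text
t: 22.85
eef_pos: [0.4426, -0.1774, 0.2532]
ee_rot: [-3.138, 0.001, -2.842]
force: [0.1, 1.0, 0.5]
width: 0.0439
owl_a top [(array([211. , 193.1]), 0.8), (array([172.5, 233.6]), 0.79)] [([194.0, 183.0, 214.0, 208.0], 0.83), ([160.0, 224.0, 183.0, 243.0], 0.82)]
owl_a scene [(array([202.9, 266.9]), 0.89), (array([188. , 302.5]), 0.85), (array([266.8, 246.7]), 0.33)] [([177.0, 276.0, 202.0, 312.0], 0.97), ([195.0, 245.0, 211.0, 273.0], 0.69)]
hare_a top [(array([203.3, 230.8]), 0.93)] [([189.0, 219.0, 216.0, 243.0], 0.83)]
hare_a scene [(array([217.3, 289.7]), 0.8)] [([205.0, 270.0, 230.0, 299.0], 0.95)]
```

View pics/g1.png

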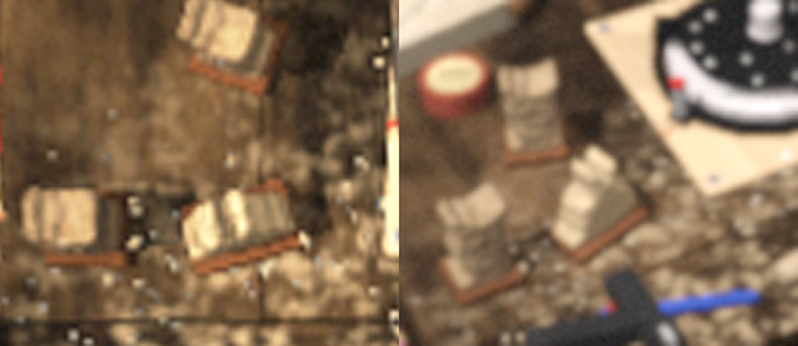

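```bash
cat > k.py <<'E'
from h import *
from scipy.optimize import minimize
def boxes(kind): return [((.058,.062),0,.012),((.044,.054),.012,.095)] if kind=="owl" else [((.054,.084),0,.012),((.036,.081),.012,.086)]
def sil(f,kind,p,z0=0):
    k,d=K(f);rv=cv2.Rodrigues(np.array(f["R"]))[0];t=np.array(f["t"],float);S=4
    m=np.zeros((420*S,560*S),np.uint8);c,s=np.cos(p[2]),np.sin(p[2])
    for (a,b),z1,z2 in boxes(kind):
        P=np.array([[p[0]+c*i*a/2-s*j*b/2,p[1]+s*i*a/2+c*j*b/2,z0+z] for i in(-1,1) for j in(-1,1) for z in(z1,z2)])
        u=cv2.projectPoints(P,rv,t,k,d)[0].reshape(-1,2);h=cv2.convexHull(((u+.5)*S-.5).astype(np.float32))
        cv2.fillConvexPoly(m,np.round(h).astype(np.int32),1)
    return m
def fit(kind,p0,obs,z0=0):
    S=4;O=[(f,cv2.resize(m.astype(np.uint8),(560*S,420*S),interpolation=0)) for f,m in obs]
    def cost(q):
        p=[q[0]/1000,q[1]/1000,np.radians(q[2])];v=0
        for f,o in O:
            s=sil(f,kind,p,z0);v-=(s&o).sum()/max(1,(s|o).sum())
        return v
    q0=np.array([p0[0]*1000,p0[1]*1000,p0[2]]);best=None
    for dy in(-8,0,8):
        q=q0+[0,0,dy];r=minimize(cost,q,method="Nelder-Mead",options=dict(initial_simplex=np.array([q,q+[12,0,0],q+[0,12,0],q+[0,0,10]]),maxiter=120))
        if best is None or r.fun<best.fun:best=r
    return best.x,best.fun/len(O)
def masks(name,n=2):
    out={}
    for c in("top","scene"):
        f=grab_frame(c);out[c]=(f,[r["pixels"] for r in regions_of(c,name)[:n]])
    return out
E
cat > k1.py <<'E'
from k import *
G={"owl":[(.433,.376,0),(.553,.263,-19)],"hare":[(.43,.254,15)]}
for kind,n in(("owl",2),("hare",1)):
    M=masks(kind+"_a",n)
    for p0 in G[kind]:
        ob=[]
        for c in M:
            f,ms=M[c];u=proj(f,[p0[0],p0[1],.045])
            ms=[m for m in ms if np.hypot(*(np.argwhere(m).mean(0)[::-1]-u))<15]
            if ms:ob.append((f,ms[0]))
        for o in ([ob] + ([[x] for x in ob] if len(ob)>1 else [])):
            print(kind,len(ob),np.round(fit(kind,p0,o)[0],1),round(fit(kind,p0,o)[1],3))
E
python3 k1.py
```

```text
owl 2 [426.9 374.6 -11. ] -0.792
owl 2 [427.8 374.2 -10. ] -0.759
owl 2 [426.3 374.7 -13.6] -0.833
owl 2 [562.8 260.9 -18.9] -0.826
owl 2 [564.9 262.6 -22.7] -0.847
owl 2 [559.6 261.8 -20.5] -0.825
hare 2 [428.4 259.   18.6] -0.739
hare 2 [429.3 258.4  16.1] -0.839
hare 2 [422.1 259.5  42.9] -0.669
```

```bash
cat > r.py <<'E'
from h import *
f=grab_frame("top")
for (x,y) in((.427,.3745),(.563,.261),(.4285,.259)):
    s=2000;A=(x-.06,x+.06,y-.06,y+.06)
    im=ortho(f,.008,*A,s=s);H,S,V=hsv(im);m=((H<11)|(H>174))&(S>120)&(V>50)&(V<200)
    n,l,st,ce=cv2.connectedComponentsWithStats(m.astype(np.uint8))
    k=1+st[1:,4].argmax();pts=np.argwhere(l==k)
    rc=cv2.minAreaRect(pts[:,::-1].astype(np.float32))
    # lower edge: max row per column
    cs=np.unique(pts[:,1]);rows=np.array([pts[pts[:,1]==c,0].max() for c in cs]);c=cs[5:-5];rr=rows[5:-5]
    vx,vy,px,py=cv2.fitLine(np.stack([c,rr],1).astype(np.float32),cv2.DIST_HUBER,0,.01,.01).ravel()
    sl=vy/vx; print((x,y),"area",st[k,4],"lower-edge yaw",round(-np.degrees(np.arctan(sl)),1),"ends (x,y):",np.round(x+.06-rows[[5,-5]]/s,4),np.round(y+.06-cs[[0,-1]]/s,4),rc)
E
python3 r.py
```

```text
(0.427, 0.3745) area 97 lower-edge yaw 45.0 ends (x,y): [0.4195 0.4205] [0.35   0.3445] ((175.0, 131.0), (6.656402587890625, 22.188007354736328), 33.690067291259766)
(0.563, 0.261) area 281 lower-edge yaw -63.7 ends (x,y): [0.5785 0.571 ] [0.2355 0.225 ] ((183.33218383789062, 90.53082275390625), (30.37313461303711, 16.22107696533203), 65.55604553222656)Traceback (most recent call last):
  File "r.py", line 11, in <module>
    vx,vy,px,py=cv2.fitLine(np.stack([c,rr],1).astype(np.float32),cv2.DIST_HUBER,0,.01,.01).ravel()
                ~~~~~~~~~~~^^^^^^^^^^^^^^^^^^^^^^^^^^^^^^^^^^^^^^^^^^^^^^^^^^^^^^^^^^^^^^^^
cv2.error: OpenCV(4.12.0) /io/opencv/modules/imgproc/src/linefit.cpp:50: error: (-215:Assertion failed) count > 0 in function 'fitLine2D_wods'
```

```bash
cat > v.py <<'E'
from k import *
import sys
def tiles(name,L,cams=("top","scene"),sc=8,z0=0):
    rows=[]
    for c in cams:
        f=grab_frame(c);T=[]
        k,d=K(f);rv=cv2.Rodrigues(np.array(f["R"]))[0];t=np.array(f["t"],float)
        for kind,x,y,yaw in L:
            u0=np.round(proj(f,[x,y,z0+.04])).astype(int)-[16,18]
            im=cv2.resize(f["pixels"][u0[1]:u0[1]+36,u0[0]:u0[0]+33,::-1],None,fx=sc,fy=sc,interpolation=2)
            a=np.radians(yaw);cc,s=np.cos(a),np.sin(a)
            for (w,b),z1,z2 in boxes(kind):
                for z in (z1,z2):
                    P=np.array([[x+cc*i*w/2-s*j*b/2,y+s*i*w/2+cc*j*b/2,z0+z] for i,j in((-1,-1),(-1,1),(1,1),(1,-1))])
                    u=(cv2.projectPoints(P,rv,t,k,d)[0].reshape(-1,2)-u0+.5)*sc
                    cv2.polylines(im,[np.round(u).astype(np.int32)],True,(0,255,0) if z1==0 else (255,255,0),1)
            T.append(im)
        rows.append(np.hstack(T))
    cv2.imwrite("pics/%s.png"%name,np.vstack(rows))
E
python3 -c "
from v import *
tiles('v1',[('owl',.427,.3745,-8),('owl',.563,.2615,-20),('hare',.4285,.2585,16)])"
```

```text
(no output)
```

View pics/v1.png

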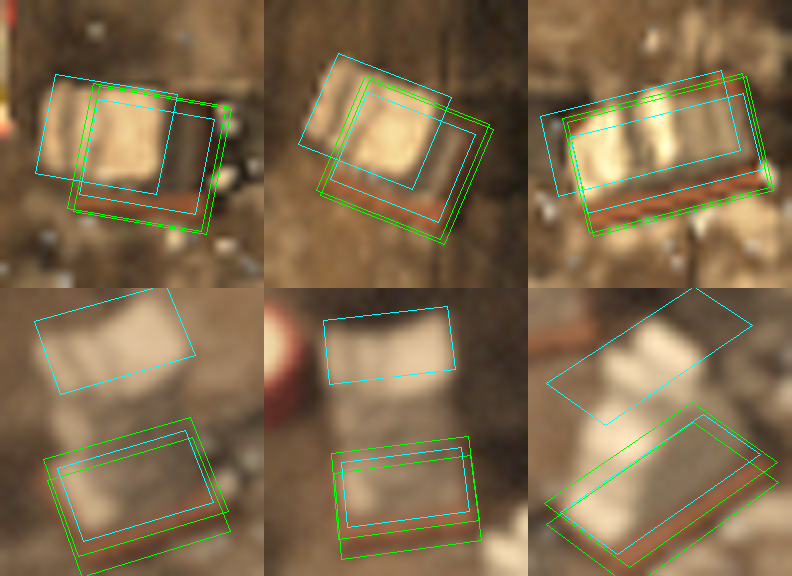

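```bash
python3 -m inch '0.8 0 5 0 0 0 -2;0.8 0 11 0 0 0 -2;0.8 0 17 0 0 0 -2;0.8 0 23 0 0 0 -2;0.8 -0.4 29 0 0 0 -2;0.8 -0.8 35 0 0 0 -2;0.8 -1.2 40 0 0 0 -2;0.8 -1.3 43.6 -2 0 0 -2;0.8 -1.3 43.6 -6 0 0 -2;0.8 -1.3 43.6 -10 0 0 -2;0.8 -1.3 43.6 -10 0 0 -2' 15; python3 -m inch '0.8 0 0 -3 0 0 0;0.8 0 0 -6 0 0 0;0.8 0 0 -8 0 0 0;0.8 0 0 -9.5 0 0 0;0.8 0 0 -9.6 0 0 0;0.8 0 0 -9.6 0 0 0;0 0 0 -9.6 0 0 0;0 0 0 -9.6 0 0 0;0 0 0 -9.6 0 0 0;0 0 0 -9.6 0 0 0;0 0 0 -9.6 0 0 0' 15
```

```text
t: 25.28
eef_pos: [0.4286, 0.2594, 0.1505]
ee_rot: [-3.135, -0.004, -2.875]
force: [-0.6, 0.0, -0.2]
width: 0.0699
t: 26.65
eef_pos: [0.4288, 0.2595, 0.0546]
ee_rot: [-3.135, -0.004, -2.874]
force: [0.5, -0.9, 0.9]
width: 0.0348
```

```bash
python3 -m inch '0 0 0 2 0 0 0;0 0 0 6 0 0 0;0 0 0 10 0 0 0;0 2 -3 14 0 0 -4;0 5 -7 15 0 0 -8;0 8 -11 15 0 0 -12;0 11 -15 15 0 0 -16;0 14 -20 15 0 0 -20.3;0 17.2 -26 15 0 0 -20.3;0 17.2 -26 15 0 0 -20.3;0 17.2 -26 15 0 0 -20.3' 25; python3 -m inch '0 0 0 0 0 0 0'
```

```text
t: 28.02
eef_pos: [0.6004, -0.0011, 0.2039]
ee_rot: [-3.135, -0.005, 3.053]
force: [-0.6, 0.2, -0.8]
width: 0.0346
t: 28.15
eef_pos: [0.5998, -0.0001, 0.2038]
ee_rot: [-3.135, -0.006, 3.054]
force: [0.5, 0.9, -1.7]
width: 0.0347
```

```bash
python3 -m inch '0 0.1 0 -3 0 0 0;0 0.1 0 -6 0 0 0;0 0.1 0 -8 0 0 0;0 0.1 0 -9 0 0 0;0 0.1 0 -9.3 0 0 0;0 0.1 0 -9.4 0 0 0;0 0.1 0 -9.4 0 0 0'
```

```text
t: 29.02
eef_pos: [0.6013, 0.0001, 0.1106]
ee_rot: [-3.136, -0.005, 3.054]
force: [-0.1, 0.1, -1.0]
width: 0.0347
```

```bash
python3 -m inch '0 0 0 -0.1 0 0 0;0 0 0 -0.2 0 0 0;0 0 0 -0.2 0 0 0'; python3 -m inch '0.5 0 0 0 0 0 0;0.55 0 0 0 0 0 0;0.55 0 0 0 0 0 0;0.55 0 0 3 0 0 0;0.55 0 0 7 0 0 0;0.55 0 0 12 0 0 0;0.55 0 0 14 0 0 0'
```

```text
t: 29.4
eef_pos: [0.6016, 0.0001, 0.1092]
ee_rot: [-3.136, -0.004, 3.054]
force: [-1.2, 0.1, 3.0]
width: 0.0351
t: 30.28
eef_pos: [0.6027, 0.0002, 0.2526]
ee_rot: [-3.137, 0.001, 3.054]
force: [0.8, -0.3, -0.8]
width: 0.0478
```

```bash
python3 -m inch '0.8 -0.5 5 0 0 0 -3;0.8 -1 10 0 0 0 -6;0.8 -2 15 0 0 0 -9;0.8 -3 20 0 0 0 -12;0.8 -3.6 24 0 0 0 -14;0.8 -3.6 26 0 0 0 -14;0.8 -3.6 26 -5 0 0 -14;0.8 -3.6 26 -9 0 0 -14;0.8 -3.6 26 -9 0 0 -14' 25; python3 -m inch '0.8 0 0 -3 0 0 0;0.8 0 0 -6 0 0 0;0.8 0 0 -8.5 0 0 0;0.8 0 0 -9.6 0 0 0;0.8 0 0 -9.6 0 0 0;0 0 0 -9.6 0 0 0;0 0 0 -9.6 0 0 0;0 0 0 -9.6 0 0 0;0 0 0 -9.6 0 0 0;0 0 0 -9.6 0 0 0' 20
```

```text
t: 31.4
eef_pos: [0.5652, 0.2585, 0.1595]
ee_rot: [-3.131, -0.003, 2.81]
force: [1.2, -0.0, 0.0]
width: 0.0703
t: 32.65
eef_pos: [0.5653, 0.2587, 0.064]
ee_rot: [-3.132, -0.003, 2.81]
force: [-2.5, 1.0, 5.2]
width: 0.0426
```

```bash
python3 -m inch '0 0 0 2 0 0 0;0 0 0 6 0 0 0;0 0 0 11 0 0 0;0 -1 0 16 0 0 -8;0 -2 -3 17 0 0 -16;0 -3 -7 17 0 0 -24;0 -3.5 -11 17 0 0 -32;0 -3.5 -15 17 0 0 -39;0 -3.5 -19 17 0 0 -46;0 -3.5 -20.8 17 0 0 -46;0 -3.5 -20.8 17 0 0 -46;0 -3.5 -20.8 17 0 0 -46' 25
```

```text
t: 34.15
eef_pos: [0.5305, 0.0512, 0.2338]
ee_rot: [-3.132, -0.003, 2.008]
force: [0.1, -0.1, -0.3]
width: 0.0425
```

```bash
python3 -m inch '0 0 0 -4 0 0 0;0 0 0 -8 0 0 0;0 0 0 -10.5 0 0 0;0 0 0 -11.2 0 0 0;0 0 0 -11.5 0 0 0;0 0 0 -11.6 0 0 0;0 0 0 -11.6 0 0 0'
```

```text
t: 35.02
eef_pos: [0.5309, 0.0515, 0.1187]
ee_rot: [-3.133, -0.003, 2.009]
force: [0.1, 0.1, -1.5]
width: 0.0427
```

```bash
python3 -m inch '0 0 0 -0.1 0 0 0;0 0 0 -0.2 0 0 0;0 0 0 -0.2 0 0 0'
```

```text
t: 35.4
eef_pos: [0.5313, 0.0516, 0.1183]
ee_rot: [-3.134, -0.002, 2.009]
force: [-5.1, 1.8, 11.0]
width: 0.0424
```

```bash
python3 -m inch '0.6 0 0 0 0 0 0;0.6 0 0 0 0 0 0;0.6 0 0 0 0 0 0;0.6 0 0 4 0 0 0;0.6 0 0 9 0 0 0;0.6 0 0 13 0 0 0;0.7 -3 5 13 0 0 10;0.7 -5 11 13 0 0 20;0.7 -7 17 13 0 0 30;0.7 -9 23 13 0 0 40;0.7 -10 29 13 0 0 50;0.7 -10 32 13 0 0 60'; python3 - <<'E'
from h import *
f=grab_frame("top");g=grab_frame("scene")
a=ortho(f,.067,.43,.67,-.11,.13)
b=cv2.resize(g["pixels"][185:275,215:305,::-1],(360,360),interpolation=2)
cv2.imwrite("pics/p1.png",np.hstack([cv2.resize(a,(360,360),interpolation=2),b]))
for n in("owl_a","hare_a"): print(n,[(np.round(atz(f,q["location"],.055),4)[:2],round(q["p"],2)) for q in pinpoint("top",n)[:3]])
E
```

```text
t: 36.9
eef_pos: [0.4302, 0.3744, 0.248]
ee_rot: [-3.134, -0.002, 3.064]
force: [1.1, -0.7, 0.3]
width: 0.061
owl_a [(array([0.5435, 0.0489]), 0.73), (array([0.4117, 0.3651]), 0.62)]
hare_a [(array([0.5967, 0.0127]), 0.73), (array([0.5132, 0.1258]), 0.58), (array([ 0.5593, -0.0092]), 0.29)]
```

View pics/p1.png

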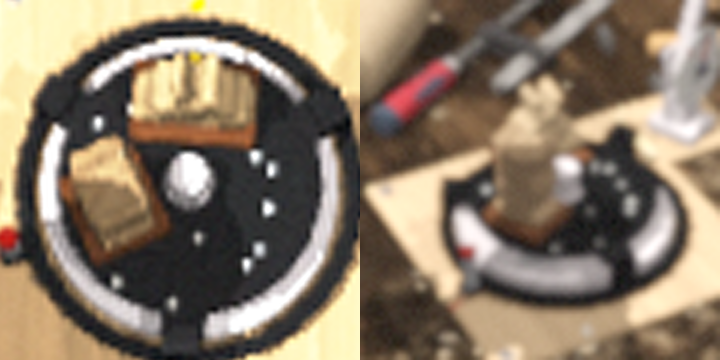

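```bash
python3 -m inch '0.8 0.1 0 -5 0 0 2;0.8 0.1 0 -10 0 0 2;0.8 0.1 0 -14 0 0 2;0.8 0.1 0 -17 0 0 2;0.8 0.1 0 -18.2 0 0 2;0.8 0.1 0 -18.2 0 0 2;0 0.1 0 -18.2 0 0 2;0 0.1 0 -18.2 0 0 2;0 0.1 0 -18.2 0 0 2;0 0.1 0 -18.2 0 0 2;0 0.1 0 -18.2 0 0 2' 20; python3 -m inch '0 0 0 2 0 0 0;0 0 0 5 0 0 0;0 0 0 9 0 0 0;0 0 0 13 0 0 0;0 0 0 17 0 0 0;0 0 0 17 0 0 0' 25
```

```text
t: 38.48
eef_pos: [0.432, 0.3721, 0.0663]
ee_rot: [-3.134, -0.003, 3.091]
force: [-2.5, -0.0, 7.5]
width: 0.0434
t: 39.22
eef_pos: [0.433, 0.3734, 0.2397]
ee_rot: [-3.139, 0.001, 3.091]
force: [-0.1, 0.6, -2.1]
width: 0.0428
```

```bash
python3 -m inch '0 0.5 -4 1 0 0 6;0 1 -8 1.5 0 0 12;0 1.5 -12 1.5 0 0 18;0 2 -16 1.5 0 0 25;0 3 -20 1.5 0 0 32;0 4 -25 1.5 0 0 39;0 5 -30 1.5 0 0 46;0 6 -35 1.5 0 0 53;0 8 -39 1.5 0 0 60;0 9.3 -41.4 1.5 0 0 63;0 9.3 -41.4 1.5 0 0 63;0 9.3 -41.4 1.5 0 0 63' 25
```

```text
t: 40.72
eef_pos: [0.5254, -0.0406, 0.2537]
ee_rot: [-3.14, -0.0, -2.094]
force: [0.6, 0.2, -0.8]
width: 0.0429
```

```bash
python3 -m inch '0 0 0 -4 0 0 0;0 0 0 -8 0 0 0;0 0 0 -11 0 0 0;0 0 0 -12.6 0 0 0;0 0 0 -13 0 0 0;0 0 0 -13.2 0 0 0;0 0 0 -13.3 0 0 0;0 0 0 -13.4 0 0 0;0 0 0 -13.4 0 0 0'
```

```text
t: 41.85
eef_pos: [0.5259, -0.0405, 0.1207]
ee_rot: [-3.139, 0.001, -2.094]
force: [-2.1, 0.4, 5.4]
width: 0.0433
```

```bash
python3 -m inch '0.6 0 0 0 0 0 0;0.6 0 0 0 0 0 0;0.6 0 0 0 0 0 0;0.6 0 0 4 0 0 0;0.6 0 0 9 0 0 0;0.6 0 0 13 0 0 0;0.6 -4 5 13 0 0 0;0.6 -6 11 13 0 0 0;0.6 -8 17 13 0 0 0;0.6 -9 23 13 0 0 0;0.6 -9 29 13 0 0 0;0.6 -9 32 13 0 0 0'; python3 - <<'E'
from v import *
tiles('v2',[('hare',.6005,0.0015,-5),('owl',.531,.0525,-65),('owl',.526,-.0395,60)],z0=.055)
M=masks("owl_a");print([len(M[c][1]) for c in M])
E
```

```text
t: 43.35
eef_pos: [0.4354, 0.2823, 0.2505]
ee_rot: [-3.139, 0.001, -2.091]
force: [0.5, -0.5, -0.2]
width: 0.0526
[2, 2]
```

View pics/v2.png

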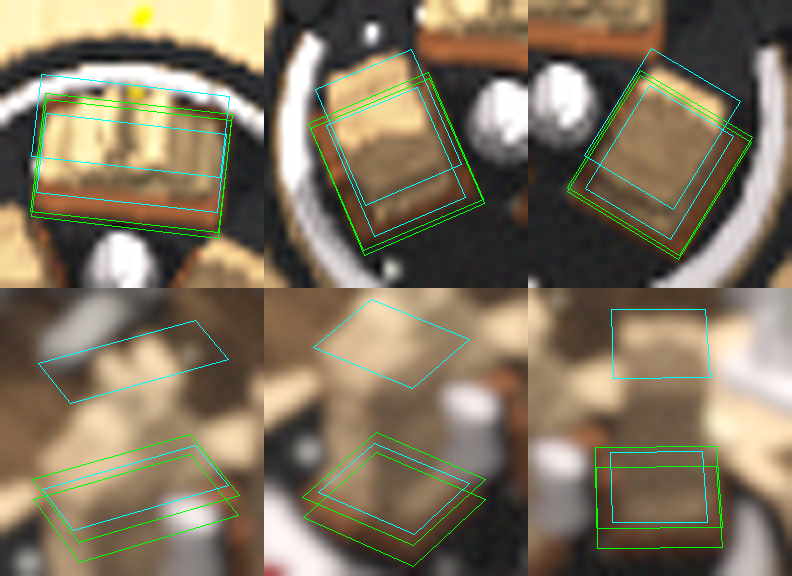

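```bash
cat > m.py <<'E'
from h import *
L=[]
for c in("top","scene"):
    f=grab_frame(c);H,S,V=hsv(np.ascontiguousarray(f["pixels"][:,:,::-1]))
    m=(((H<8)|(H>172))&(S>150)&(V>110)).astype(np.uint8)
    n,l,st,ce=cv2.connectedComponentsWithStats(m)
    pr=pinpoint(c,"scan_handle");loc=np.array(pr[0]["location"]) if pr else None
    k=min(range(1,n),key=lambda i:np.hypot(*(ce[i]-loc))-(st[i,4]>8)*5)
    pts=np.argwhere(l==k)[:,::-1].astype(np.float32);r=cv2.minAreaRect(pts)
    print(c,loc,pr[0]["p"],ce[k],r);L.append((f,np.array(r[0])))
X,e=tri(L);print("bar",X,e)
P=np.array([.628,-.180,.095]);d=np.array([-.385,.923]);v=X-P;print("theta",np.arctan2(v[:2]@d,v[2]),"len",np.linalg.norm(v),"axial",v[:2]@[.923,.385])
p=telemetry.get_state();print(p["eef_pos"],p["ee_rot"],p["t"])
E
python3 m.py
```

```text
top [354.8 154. ] 0.92 [354.11494253 154.26436782] ((354.0000305175781, 154.00003051757812), (24.16038703918457, 3.6765806674957275), 66.80140686035156)
scene [305.7 154.4] 0.94 [307.86206897 151.5862069 ] ((307.4999694824219, 151.50001525878906), (13.914020538330078, 1.8973664045333862), 18.434947967529297)
bar [ 0.65680365 -0.24681778  0.27929178] [np.float64(0.5454657257806086), np.float64(0.44495954522680636)]
theta -0.3760335460559912 len 0.19813562849505517 axial 0.0008609230950377508
[0.43605491 0.27870963 0.25086848] [-3.13913709e+00  1.27889176e-03 -2.09483965e+00] 43.85
```

```bash
python3 -m inch '0.5 1 -4 4 0 0 5;0.5 2 -9 8 0 0 10;0.5 3 -14 12 0 0 15;0.5 4 -19 13 0 0 20;0.5 5.5 -24 13 0 0 25;0.5 7 -29 13 0 0 30;0.5 9 -34 13 0 0 35;0.5 11 -39 13 0 0 40;0.5 14 -43 13 0 0 45;0.5 17 -47 13 0 0 50;0.5 20 -51 13 0 0 52.6;0.5 22.1 -52.6 13 0 0 52.6' 15; python3 -m inch '0.5 0 0 0 0 0 0;0.5 0 0 0 0 0 0'
```

```text
t: 45.35
eef_pos: [0.6574, -0.2502, 0.3799]
ee_rot: [-3.14, 0.002, -1.179]
force: [0.7, 0.6, 0.3]
width: 0.0436
t: 45.6
eef_pos: [0.6569, -0.2505, 0.3796]
ee_rot: [-3.141, 0.002, -1.18]
force: [0.3, -0.6, -0.3]
width: 0.0439
```

```bash
python3 -m inch '0.5 0 0.37 -3 0 0 0;0.5 0 0.37 -6 0 0 0;0.5 0 0.37 -8 0 0 0;0.5 0 0.37 -9.4 0 0 0;0.5 0 0.37 -9.4 0 0 0;0 0 0.37 -9.4 0 0 0;0 0 0.37 -9.4 0 0 0;0 0 0.37 -9.4 0 0 0;0 0 0.37 -9.4 0 0 0' 8; python3 - <<'E'
from h import *
s=telemetry.get_state();p=s["eef_pos"];print(p,s["width"])
P=np.array([.628,-.180,.095]);d=np.array([-.385,.923,0]);v=p-P;th0=np.arctan2(v@d,.185)
f=lambda th:P+.2*(np.sin(th)*d+np.array([0,0,np.cos(th)]))
print(th0)
for th in np.linspace(th0,.611,13)[1:]:print(round(th,3),np.round((f(th)-f(th0))*100,2))
E
```

```text
t: 46.72
eef_pos: [0.6569, -0.2467, 0.2857]
ee_rot: [-3.141, 0.002, -1.18]
force: [-0.7, 1.6, 0.6]
width: 0.0116
[ 0.65688246 -0.24669047  0.2857008 ] 0.011620102760247211
-0.3743171504702051
-0.292 [-0.6   1.43  0.54]
-0.21 [-1.21  2.9   0.95]
-0.128 [-1.83  4.39  1.22]
-0.046 [-2.46  5.9   1.36]
0.036 [-3.09  7.42  1.37]
0.118 [-3.72  8.93  1.24]
0.2 [-4.35 10.43  0.98]
0.283 [-4.96 11.9   0.59]
0.365 [-5.56 13.33  0.07]
0.447 [-6.14 14.73 -0.58]
0.529 [-6.7  16.06 -1.35]
0.611 [-7.23 17.34 -2.23]
```

```bash
python3 -m inch '0 -0.6 1.43 0.54 0 0 0;0 -1.21 2.9 0.95 0 0 0;0 -1.83 4.39 1.22 0 0 0;0 -2.46 5.9 1.36 0 0 0;0 -3.09 7.42 1.37 0 0 0;0 -3.72 8.93 1.24 0 0 0;0 -4.35 10.43 0.98 0 0 0;0 -4.96 11.9 0.59 0 0 0;0 -5.56 13.33 0.07 0 0 0;0 -6.14 14.73 -0.58 0 0 0;0 -6.7 16.06 -1.35 0 0 0;0 -7.23 17.34 -2.23 0 0 0'; python3 -m inch '0 0 0 0 0 0 0;0 0 0 0 0 0 0'; python3 -c "
from h import *
s=telemetry.get_state();v=s['eef_pos']-[.628,-.18,.095];print(np.arcsin(v[:2]@[-.385,.923]/.2),s['eef_pos'])"
```

```text
t: 48.22
eef_pos: [0.5842, -0.0723, 0.2627]
ee_rot: [-3.141, 0.003, -1.18]
force: [0.7, -1.3, 1.1]
width: 0.0118
t: 48.48
eef_pos: [0.5838, -0.0715, 0.262]
ee_rot: [-3.141, 0.004, -1.179]
force: [-1.0, 3.9, -0.9]
width: 0.012
0.6259632509249842 [ 0.5837943  -0.07148815  0.26204075]
```

```bash
python3 -m inch '0.4 0 0 0 0 0 0;0.4 0 0 0 0 0 0;0.4 0 0 0 0 0 0;0.4 0 0 3 0 0 0;0.4 0 0 7 0 0 0;0.4 0 0 12 0 0 0;0.4 -3 5 12 0 0 0;0.4 -6 10 12 0 0 0;0.4 -9 16 12 0 0 0;0.4 -12 22 12 0 0 0;0.4 -14 28 12 0 0 0;0.4 -15 34 12 0 0 0'; python3 m.py; python3 - <<'E'
from h import *
f=grab_frame("scene");g=grab_frame("top")
a=cv2.resize(f["pixels"][150:280,215:345,::-1],(400,400),interpolation=2)
b=cv2.resize(g["pixels"][155:240,240:340,::-1],(400,340),interpolation=2)
b=cv2.copyMakeBorder(b,0,60,0,0,0)
cv2.imwrite("pics/z1.png",np.hstack([a,b]))
E
```

```text
t: 49.98
eef_pos: [0.4342, 0.262, 0.3831]
ee_rot: [-3.139, 0.005, -1.179]
force: [1.1, -0.5, 0.7]
width: 0.0355
top [298.2 174.9] 0.84 [298.19736842 177.38157895] ((298.12738037109375, 177.25604248046875), (22.83411407470703, 3.4691288471221924), 68.74949645996094)
scene [273.5 178.3] 0.72 [278.76785714 176.55357143] ((279.1849365234375, 176.50686645507812), (18.96066665649414, 3.6282756328582764), 20.556045532226562)
bar [ 0.58112111 -0.07171708  0.26027265] [np.float64(0.32710390893733715), np.float64(0.2855639723462613)]
theta 0.6200155396378116 len 0.2030710920584793 axial -0.0015802926258006523
[0.4349381  0.26160082 0.3818533 ] [ 3.14126568  0.00366721 -1.1770373 ] 50.175
```

View pics/z1.png

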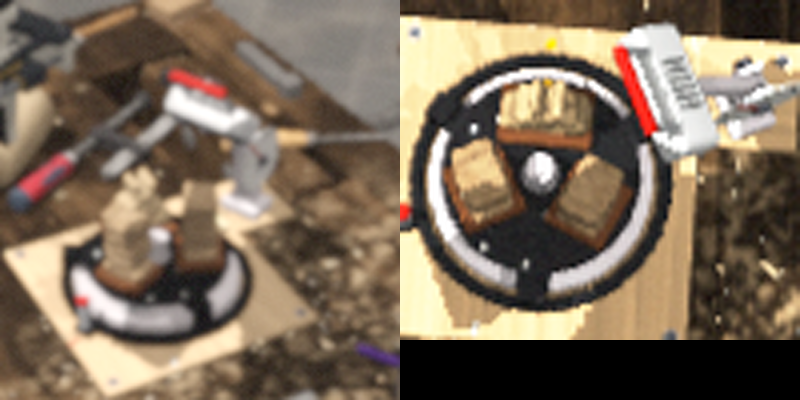

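```bash
python3 - <<'E'
from h import *
f=grab_frame("top");im=ortho(f,.067,.38,.74,-.22,.2);H,S,V=hsv(im)
b=[x for x in blobs(((H<8)|(H>172))&(S>150)&(V>120),.74,.2)];print("red@67",b)
for x in b:
    v=np.array(x[:2])-[.5515,.004];print(np.hypot(*v),np.degrees(np.arctan2(v[1],v[0])))
for n in("wax_tin","glue_bottle","owl_a","hare_a"):print(n,[(np.round(q["location"],1),round(q["p"],2)) for q in pinpoint("top",n)[:2]])
print(arm.job_done())
E
```

```text
red@67 [(np.float64(0.6261), np.float64(-0.0775), 1031), (np.float64(0.5115), np.float64(0.1254), 176), (np.float64(0.498), np.float64(0.1418), 26)]
0.11048714857394049 -47.53096540970979
0.1278200297293034 108.2364981288318
0.14782114192496282 111.21839466695566
wax_tin [(array([198., 168.]), 0.86)]
glue_bottle [(array([374.3, 271.7]), 0.73)]
owl_a [(array([263.9, 200.6]), 0.9), (array([285.4, 207.3]), 0.75)]
hare_a [(array([272.6, 186.5]), 0.65)]
the job is handed in; nothing more can be done
None
```

I carried out all the steps in the order you asked and handed the job in at about 50 s of robot time. One check is unresolved: whether the wax tin and glue bottle are exactly where they started.

**What I did**
- I opened the ring to its stop and set the stage on its seats, yellow dot next to yellow dot.
- I turned the ring clockwise until it stopped, after about 50°.
- I stood the two owls and one hare on the stage; those were the only figures on the bench.
- I led the scanner arm in over the stage, released it and moved the gripper away.

**Last checks**
- **Stage:** the white-dot pattern matched to 0.4 mm, though centre and yaw read about 1.5 mm and 0.7° from my station estimate. The grip height at contact agreed with fully seated, and the claws passed freely over the ears. I did not measure the plate height directly.
- **Ring:** the pin is at 108° in world axes. With the station turned about -2.5°, that agrees with the locked mark at 110° to within about half a degree.
- **Figures:** all three are upright on the stage. The closest gap is about 5 mm, between the hare and one owl. The hare's plinth corners come out level with the plate's rim.
- **Scanner arm:** three estimates gave 0.62, 0.60 and 0.62 rad, against the target of 0.61. I could not read the pointer itself at this resolution.
- **Wax tin and glue bottle:** the network's positions for the tin (about 4 pixels each way) and the bottle (about 3 pixels) differ from the start. The gripper stayed clear of both by my reckoning, so I take this as network scatter. I read these numbers in the same script that handed the job in, so I could not check further.

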